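# Lay an oiled handpiece nose-down on the drain stand

### The arm

A 6-joint arm with a two-finger parallel gripper is mounted at the origin on a cart in front of the work surface, level with it; the furniture and walls round the work are solid. World frame = base frame: x ahead of the robot, y to its left, z up, the work surface at z = 0. Lengths are in mm, angles in rad, forces in N, time in s.
With the tool pointing down it reaches from about 250 to 775 mm from the base axis. Payload 4 kg.
Tool frame: the origin (TCP) lies on the centre line of the jaws, within the pads' length; the fingertips stand 19 mm ahead of it and the grasp point (between the pads) is the TCP (r.finger_overhang is the distance from the TCP to the fingertips, in mm); z points along the fingers, y is the line along which they close (so a half turn about z gives the same grasp; the last joint's range is limited). The gripper opens to 85 mm and grips with 20 to 120 N. Pads are 22 mm wide; open, the fingers measure 114 mm over their backs; the gripper's body (76 mm by 85 mm) begins 54 mm behind the grasp point. The pads swing forward as they close: fully open they stand 13 mm farther back than shut.
Start: joints at [-1.409, 0.087, 1.371, -0, 1.684, -0.103], TCP at [143.94, -530.846, 250.341] pointing down, gripper open.
Joint ranges: [-3.1, 3.1], [-0.76, 2.03], [0.27, 2.55], [-1.08, 4.22], [0.17, 2.65], [-2.57, 2.57]. Speed limits (rad/s): [2.79, 2.79, 3.14, 3.14, 3.14, 3.14].

### API

Orientations are given as a 3x3 rotation matrix whose columns are the frame's x, y, z axes.
In Python, from plant import r gives the robot as it stands.
- The arm moves only by the tool play_rows, never from a script. Its argument "targets" is a list of rows, each an object of numbers: "dx", "dy", "dz": the shift along the tool's x, y, z normalised to -1 to 1, where 1 is 200 mm; "wx", "wy", "wz": the turn, a rotation vector about the tool's x, y, z normalised to -1 to 1, where 1 is 4 degrees; "fingers": the opening, from 0 (shut) to 1 (fully open). In form: [{"dx": .., "dy": .., "dz": .., "wx": .., "wy": .., "wz": .., "fingers": ..}, ...]. A call has 1 to 12 rows; each row shifts and turns the commanded pose from where the row before left it, along the tool's axes as they then stand; what a row does not reach is not made up. A row lasts 1/8 s, in which the tool goes at most 62.5 mm and 10.7 degrees, less where a joint would pass 70% of its speed; a pose out of reach is approached as far as the arm can. A call with a number of a shift or a turn outside -1 to 1 is refused whole. A call with a gripper value outside its range is refused whole. The fingers move at their own pace and stop on an object; "grip_force" is the grip in N (left out, the last holds). Time passes only in rows, so rows that do not move let the fingers close. It gives the time, the measured TCP pose, the force, the opening and the grip force at its end, in the units of the state.
- r.get_obs(): the state, without advancing time (a new reading comes with each control period).
- r.camera(name): name is "scene" or "top" or "wrist"; returns (picture, depth): 400x640x3 uint8, red, green, blue; 400x640 float32, mm along the optical axis (not along the pixel's ray), 0 where there is no reading.
- r.get_calibration(name): a dict with "K" (3x3 intrinsics, pixels), "eye" and "rotation" of the camera in the world. Camera axes: x right, y down, z forward; pixel columns grow to the right and rows downward; lengths in mm; the calibration is good to about 2 mm. A picture is of the moment at which its call begins: read the wrist's pose just before it. get_calibration takes no time and is no camera call; for the wrist camera it gives the pose at the moment of the call.
- r.finish_job(): hands the job in; it is judged then, once.
The state is a dict: "time_s": time; "joint_positions": joint angles; "qd": joint speeds; "effort": joint torques, N m; "eef_pos": TCP position; "tcp_rot": TCP orientation; "contact_force": force on the tool from outside, world axes, zero at the start; "torque": the same for the moment, N m; "grip_width": opening from 0.0 (shut) to 1.0 (fully open); "gripper_force": force on a finger pad.
Only numpy, scipy, OpenCV 4.12 (cv2) and the standard library are available. Lean on these libraries where they do the work, as an engineer would, in place of code of your own. Each camera call takes 0.05 s, during which the arm holds its last target. There are 200 camera calls.

### The job

The loose blue handpiece at the front of the table has just been oiled and must drain. Stand the kidney dish upright on the table under the low end of the steel drain stand, where it will catch the drips from the handpiece's nose; lay the handpiece, without dropping it, in the two sloping saddles, nose down over the dish, with the front of its blue sleeve in the low saddle, its white tail in the high saddle and its cream lever on top; and swing the stand's keeper bar fully closed over the tail. Leave the oil bottle and the two cups where they stand.

Things in the scene. Friction and masses are not known exactly. Their poses are not given: they have to be found in the camera images.
- oiled_handpiece: Handpiece, 222 mm long, 0.28 kg; solid as a bar 20 mm wide, 26 mm high, own y -106 to +104 mm. Own y runs to the nose, own z up through the cream lever; origin on its underside, mid-length (= centre of mass). Blue sleeve y = -73 to +24 mm, plain white tail -108 to -73, white tapered front, dark blue ball at +93, thin needle. Grip the sleeve across own x near y = -20 mm.
- nose (a point): Tip of the handpiece's needle nose, at (0, +112, +13) mm in the handpiece's own frame.
- dish: Kidney dish, bean-shaped, 56 mm wide (own x), 148 mm long (own y), 33 mm high, walls 2 to 5 mm, open at the top, about 0.16 kg. Origin at the centre of its underside; inside, about 36 mm wide and 125 mm long at the rim. It can be gripped across its width.
- stand: Steel drain stand, fixed. Base plate 70 mm (own x) by 136 mm (own y), 10 mm high; origin at the centre of its underside. Two posts carry the saddles on a slope that falls towards own +y: low saddle at y = +49 mm, its floor 74 mm above the table; high saddle at y = -49 mm, floor 106 mm up.
- cradle: The stand's two saddles. Its pose is the pose that the handpiece's own frame has when home: own y down the slope (0.314 rad below level), own z square to it. Low saddle at own y = +22 mm, high one at -80 mm, each 14 mm thick along y, free finger space between. Floors at z = 0, 26 mm wide; cheeks flare to 48 mm at z = +17 mm.
- keeper (a joint): Keeper bar, 12 mm wide, 5 mm thick, hinged at the high saddle on the stand's own +x side: 0 = closed, across the saddle 28 mm above its floor; grows as it swings up, 1.57 = square to the slope, stop at 1.95. It stays where it is left.
- keeper_tip (a point): Free end of the keeper bar, 58 mm from the hinge pin, before the tab (which goes 12 mm farther).
- keeper_pin (a point): Middle of the keeper's hinge pin, at (+28, -80, +32) mm in the cradle's frame; the pin's axis is the cradle's own y.
- oil: Small white oil bottle with red tapered cap, 40 mm across, 112 mm high, origin at the centre of its underside. A bystander.
- white_cup: White plastic cup, 49 mm across, 43 mm high, origin at the centre of its underside. A bystander.
- green_cup: Green plastic cup, 49 mm across, 43 mm high, origin at the centre of its underside. A bystander.

How it is judged:
By the outcome, as a careful person would: the job done as asked, in the order asked, and still so for the second after the job is handed in, with the robot touching nothing.
It also fails if it takes over 56 s, if anything falls off the work surface, if the arm or the gripper's body presses on something with over 40 N, if the wrist force passes 120 N, or if a joint passes its speed limit or range.

## Working session

There is one attempt and no reset: what is moved stays moved. The work goes in short steps, Python scripts to look and compute and a tool call to move; the robot and the scene stay as the last step left them, time stands still between calls to the robot, and variables do not carry over. Pictures are saved under pics/ and viewed, at most 12 in all, crops included, and the job is handed in when it is done.

Besides the shell and the picture viewer there is one more tool, called after "Call:" as a command line: name --argument value ..., lists and objects as JSON in quotes. play_rows: Moves the arm, as the interface text tells. Its arguments: {"type":"object","properties":{"targets":{"type":"array","items":{"type":"object","properties":{"dx":{"type":"number"},"dy":{"type":"number"},"dz":{"type":"number"},"wx":{"type":"number"},"wy":{"type":"number"},"wz":{"type":"number"},"fingers":{"type":"number"}}}},"grip_force":{"type":"number"}},"required":["targets"]}

```bash
mkdir -p pics; ls
cat > h.py <<'E'
import numpy as np, cv2
from plant import r
def snap(name,fn):
    c=r.get_calibration(name); im,d=r.camera(name)
    K=np.array(c["K"]);R=np.array(c["rotation"]);e=np.array(c["eye"])
    v,u=np.mgrid[:400,:640]
    P=np.stack([(u-K[0,2])/K[0,0]*d,(v-K[1,2])/K[1,1]*d,d],-1)@R.T+e
    P[d==0]=np.nan
    np.savez(fn,im=im,P=P,d=d); cv2.imwrite(f"pics/{fn}.png",im[...,::-1]); return im,d,P
E
python3 - <<'E'
from h import *
for n in("scene","top"):
    snap(n,n+"0"); c=r.get_calibration(n); print(n,c["eye"],np.round(c["rotation"],2).tolist(),np.round(c["K"]).tolist())
print({k:np.round(v,3).tolist() for k,v in r.get_obs().items()}, r.finger_overhang)
E
```

```text
pics
scene [  87.22452757  610.11830854 1012.70459325] [[-0.79, -0.47, 0.4], [-0.62, 0.58, -0.53], [0.02, -0.66, -0.75]] [[494.0, 0.0, 325.0], [0.0, 494.0, 207.0], [0.0, 0.0, 1.0]]
top [ 490.71941062  -40.38229096 1048.31634842] [[-0.02, -1.0, 0.07], [-1.0, 0.02, -0.01], [0.01, -0.07, -1.0]] [[376.0, 0.0, 319.0], [0.0, 376.0, 202.0], [0.0, 0.0, 1.0]]
{'time_s': 0.1, 'joint_positions': [-1.409, 0.088, 1.372, -0.0, 1.684, -0.103], 'qd': [0.001, -0.001, -0.004, 0.001, -0.001, 0.001], 'effort': [0.001, -35.301, -31.422, -0.0, 0.008, 0.0], 'eef_pos': [143.885, -530.413, 249.23], 'tcp_rot': [[0.965, 0.262, -0.0], [0.262, -0.965, 0.002], [0.0, -0.002, -1.0]], 'contact_force': [0.064, -0.164, 0.325], 'torque': [-0.024, 0.017, 0.021], 'gripper_force': 0.0, 'grip_width': 1.0} 19.0
```

View pics/top0.png

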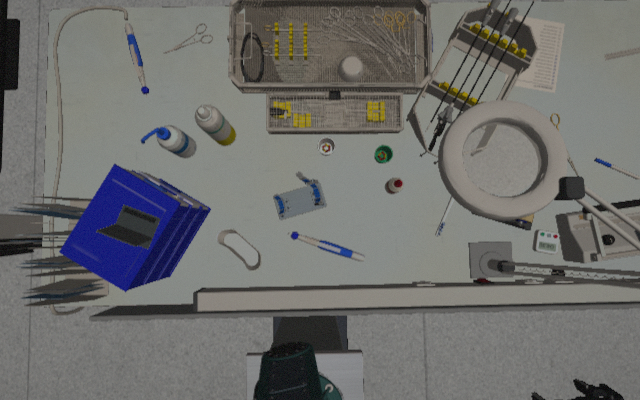

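View pics/scene0.png

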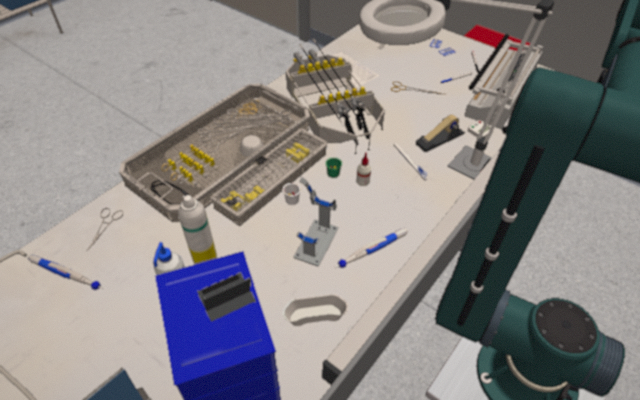

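Top view shows the dish at about (240,248). The handpiece centre is at (328,247), with its nose to the left at (292,236). The stand is at (301,198), with its low saddle to the left (283,203) and its high saddle to the right (318,190).

Run:
```python
from h import *
T=np.load("top0.npz");S=np.load("scene0.npz")
def rect(z,lo=6):
    pass
for nm,Z in(("top",T),("scene",S)):
    P=Z["P"];im=Z["im"].astype(int)
    def pts(c,rad,zl,zh):
        m=(np.hypot(P[...,0]-c[0],P[...,1]-c[1])<rad)&(P[...,2]>zl)&(P[...,2]<zh); return P[m],im[m]
    print(nm)
    t=P[(np.hypot(P[...,0]-400,P[...,1]-100)<300)&(abs(P[...,2])<8)]; print("table z",np.median(t[:,2]),t[:,2].std())
    for n,px in(("dish",(240,248)),("hp",(328,247)),("stand",(301,198))):
        c=T["P"][px[1],px[0]]
        q,col=pts(c,{"dish":95,"hp":130,"stand":90}[n],6,{"dish":50,"hp":45,"stand":200}[n])
        if n=="hp":
            k=np.abs(q[:,0]-c[0])<60; q=q[k];col=col[k]
        r_=cv2.minAreaRect(q[:,:2].astype(np.float32)); print(n,np.round(c),len(q),"mean",np.round(q.mean(0)),"rect",np.round(np.array(cv2.boxPoints(r_))).tolist(),np.round(r_[1]),round(r_[2],1),"zmax",np.percentile(q[:,2],98))
        if n=="hp":
            b=(col[:,2]-col[:,0]>50); qb=q[b]; print(" blue",len(qb),np.round(qb.mean(0),1)); 
            rr=cv2.minAreaRect(qb[:,:2].astype(np.float32));print(np.round(cv2.boxPoints(rr)).tolist())
        if n=="stand":
            for a,bb in((6,14),(60,90),(90,125),(125,200)):
                s=q[(q[:,2]>a)&(q[:,2]<bb)]
                if len(s)>5:
                    rr=cv2.minAreaRect(s[:,:2].astype(np.float32));print(" z",a,bb,len(s),np.round(s.mean(0)),np.round(cv2.boxPoints(rr)).tolist(),np.round(rr[1]))
a=cv2.resize(T["im"][160:280,200:360,::-1],None,fx=5,fy=5,interpolation=cv2.INTER_CUBIC);cv2.imwrite("pics/c0.png",np.clip(a*1.6,0,255))
a=cv2.resize(S["im"][160:340,260:420,::-1],None,fx=4,fy=4,interpolation=cv2.INTER_CUBIC)[:600];cv2.imwrite("pics/c1.png",a)
```

```text
top
table z -0.26436208855420773 2.0883013814211013
dish [440. 169.   4.] 365 mean [439. 171.  23.] rect [[369.0, 120.0], [438.0, 83.0], [508.0, 210.0], [439.0, 247.0]] [145.  78.] 61.2 zmax 35.01184910076499
hp [439. -73.  28.] 597 mean [438. -75.  23.] rect [[397.0, -170.0], [458.0, -177.0], [484.0, 37.0], [422.0, 45.0]] [216.  62.] 83.2 zmax 34.38026815483128
 blue 193 [438.4 -81.   22.2]
[[408.0, -132.0], [428.0, -140.0], [486.0, 22.0], [466.0, 29.0]]
stand [574.  -2.  10.] 1331 mean [567.  -0.  42.] rect [[514.0, 59.0], [550.0, -72.0], [631.0, -50.0], [595.0, 81.0]] [ 84. 136.] 15.4 zmax 191.609517916165
 z 6 14 895 [563.   3.  10.] [[514.0, 59.0], [550.0, -72.0], [617.0, -54.0], [581.0, 77.0]] [ 70. 136.]
 z 60 90 115 [553.  49.  78.] [[524.0, 52.0], [529.0, 33.0], [582.0, 49.0], [576.0, 67.0]] [55. 20.]
 z 90 125 166 [577. -38. 110.] [[522.0, 48.0], [551.0, -62.0], [612.0, -47.0], [583.0, 64.0]] [ 63. 114.]
 z 125 200 116 [600. -20. 164.] [[544.0, -42.0], [562.0, -70.0], [633.0, -24.0], [615.0, 4.0]] [85. 34.]
scene
table z 0.2698328154002638 2.1512845962699085
dish [440. 169.
[... 388 characters left out ...]
0]]
stand [574.  -2.  10.] 1698 mean [569.   1.  48.] rect [[511.0, 59.0], [553.0, -72.0], [637.0, -45.0], [595.0, 86.0]] [ 88. 138.] 17.9 zmax 188.77767517812333
 z 6 14 812 [562.   9.  10.] [[511.0, 59.0], [553.0, -72.0], [637.0, -45.0], [595.0, 86.0]] [ 88. 138.]
 z 60 90 227 [566.  13.  76.] [[525.0, 54.0], [558.0, -53.0], [609.0, -37.0], [577.0, 70.0]] [ 54. 112.]
 z 90 125 196 [579. -32. 108.] [[524.0, 55.0], [551.0, -57.0], [613.0, -42.0], [586.0, 70.0]] [ 64. 115.]
 z 125 200 145 [600. -17. 162.] [[544.0, -39.0], [562.0, -67.0], [634.0, -21.0], [617.0, 7.0]] [85. 33.][ WARN:0@0.743] global loadsave.cpp:1063 imwrite_ Unsupported depth image for selected encoder is fallbacked to CV_8U.
```

View pics/c0.png

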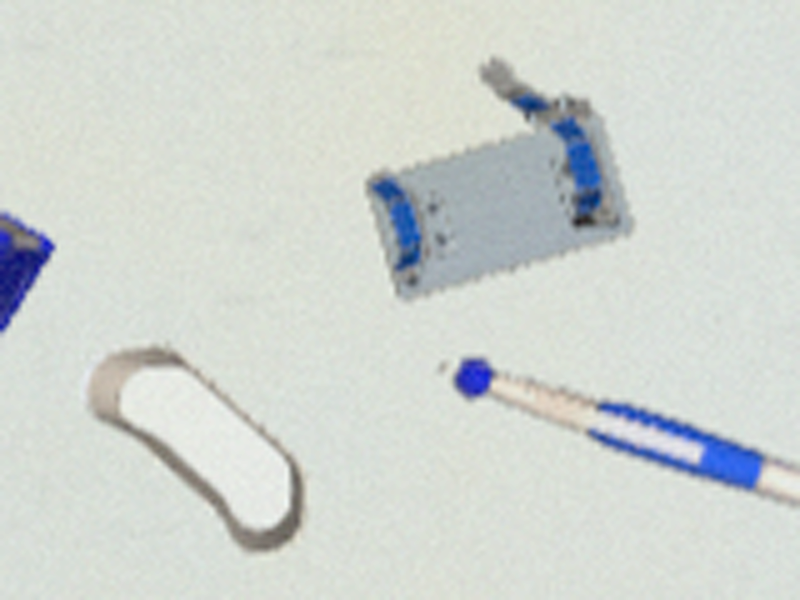

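View pics/c1.png

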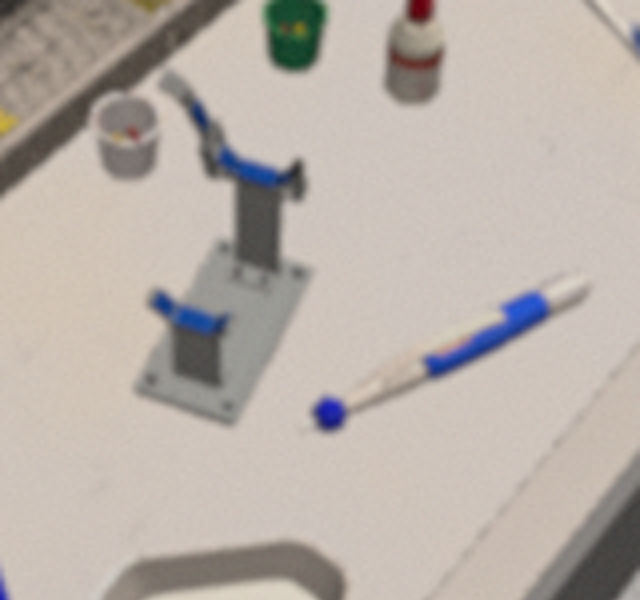

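Handpiece lies lever-up with its nose to the left. The dish is upright with its long axis diagonal. The keeper is open on the far (+x) side. Next I'll refine the fits.

Run:
```python
from h import *
T=np.load("top0.npz");S=np.load("scene0.npz")
# dish rim
for nm,Z in(("top",T),("scene",S)):
    P=Z["P"];im=Z["im"].astype(int)
    m=(np.hypot(P[...,0]-439,P[...,1]-171)<88)&(P[...,2]>26)&(P[...,2]<42)
    m=cv2.morphologyEx(m.astype(np.uint8),cv2.MORPH_CLOSE,np.ones((3,3)))
    n,l,st,_=cv2.connectedComponentsWithStats(m); k=1+st[1:,4].argmax()
    q=P[(l==k)&(P[...,2]>26)]
    for _ in range(1):
        rr=cv2.minAreaRect(q[:,:2].astype(np.float32));print(nm,"rim",len(q),np.round(rr[0]),np.round(rr[1]),np.round(cv2.boxPoints(rr)).tolist(),np.percentile(q[:,2],95))
    # low interior floor: bright & z 0..8 inside
    u=np.array([np.cos(np.pi/4),np.sin(np.pi/4)])
    # hp
    col=im; c=np.array([438,-75]);d=np.array([.33,.944]);d/=np.linalg.norm(d)
    for i in range(4):
        w=P[...,:2]-c; a=w@d; b=w@np.array([d[1],-d[0]])
        m=(abs(a)<125)&(abs(b)<16)&(P[...,2]>7)&(P[...,2]<45)
        q=P[m][:,:2]; aa=a[m]; 
        # edges midline per bin
        xs=[];ys=[]
        for t in np.arange(-100,100,8):
            s=(aa>=t)&(aa<t+8)
            if s.sum()>4: xs.append(t+4);ys.append((b[m][s].min()+b[m][s].max())/2)
        f=np.polyfit(xs,ys,1); n_=np.array([d[1],-d[0]]); c=c+n_*f[1]; d=d+n_*f[0]; d/=np.linalg.norm(d)
    bl=(col[...,2]-col[...,0]>50)&m
    ab=np.sort(a[bl]); sl=ab[ab<40] 
    print(nm,"hp c",c,"d",d,"yaw",np.degrees(np.arctan2(d[1],d[0])),"ext",aa.min(),aa.max(),"blue",np.histogram(ab,bins=np.arange(-112,120,8)))
    zz=[(t,round(float(np.percentile(P[m][(aa>=t)&(aa<t+10)][:,2],90)))) for t in range(-110,110,10) if ((aa>=t)&(aa<t+10)).sum()>3];print(zz)
    # stand plate
    m=(np.hypot(P[...,0]-565,P[...,1]-2)<85)&(P[...,2]>7)&(P[...,2]<13)
    n,l,st,_=cv2.connectedComponentsWithStats(m.astype(np.uint8)); k=1+st[1:,4].argmax(); q=P[l==k]
    rr=cv2.minAreaRect(q[:,:2].astype(np.float32));print(nm,"plate",np.round(rr[0],1),np.round(rr[1]),np.round(cv2.boxPoints(rr)).tolist())
    cen=np.array([565.5,2.5]);y=np.array([-.265,.964]);x=np.array([.964,.265])
    w=P[...,:2]-cen;sx=w@x;sy=w@y
    for n_,ya,yb,za,zb in(("low",35,62,70,100),("high",-65,-35,98,138),("keep",-75,-20,140,210)):
        m=(abs(sx)<75)&(sy>ya)&(sy<yb)&(P[...,2]>za)&(P[...,2]<zb)
        q=np.c_[sx[m],sy[m],P[...,2][m]]; print(" ",n_,len(q),np.round(np.percentile(q,3,axis=0)),np.round(np.percentile(q,97,axis=0)))
    m=(np.hypot(P[...,0]-520,P[...,1]-300)<170)&(P[...,2]>40);q=P[m]; q=q[q[:,1]>150];print(" obst",np.round(q.min(0)),np.round(q.max(0)))
```

```text
top rim 148 [440. 164.] [147.  56.] [[369.0, 129.0], [410.0, 91.0], [510.0, 198.0], [469.0, 237.0]] 35.00282649489316
top hp c [437.9305645  -74.97572935] d [0.33550964 0.94203677] yaw 70.39646811307762 ext -100.39142865654905 120.12549554127386 blue (array([ 0,  0,  0,  0,  0,  0, 22, 20, 24, 23,  8, 11, 11, 12,  8,  9,  8,
        2,  0,  0,  0,  0,  0,  0,  0, 11, 19,  5]), array([-112, -104,  -96,  -88,  -80,  -72,  -64,  -56,  -48,  -40,  -32,
        -24,  -16,   -8,    0,    8,   16,   24,   32,   40,   48,   56,
         64,   72,   80,   88,   96,  104,  112]))
[(-100, 22), (-90, 24), (-80, 25), (-70, 25), (-60, 25), (-50, 27), (-40, 28), (-30, 30), (-20, 32), (-10, 33), (0, 33), (10, 34), (20, 34), (30, 35), (40, 32), (50, 29), (60, 27), (70, 22), (80, 19), (90, 25), (100, 24)]
top plate [565.3   2.6] [ 70. 136.] [[513.0, 59.0], [550.0, -72.0], [617.0, -53.0], [581.0, 77.0]]
  low 122 [-25.  40.  71.] [25. 57. 92.]
  high 168 [-30. -57. 102.] [ 28. -39. 135.]
  keep 70 [ 26. -48. 141.] [ 47. -21. 200.]
 obst [365. 249.  40.] [638. 469. 309.]
scene rim 349 [443. 165.] [148. 
[... 341 characters left out ...]
 17, 21]), array([-112, -104,  -96,  -88,  -80,  -72,  -64,  -56,  -48,  -40,  -32,
        -24,  -16,   -8,    0,    8,   16,   24,   32,   40,   48,   56,
         64,   72,   80,   88,   96,  104,  112]))
[(-100, 23), (-90, 25), (-80, 25), (-70, 25), (-60, 25), (-50, 24), (-40, 26), (-30, 29), (-20, 31), (-10, 34), (0, 32), (10, 35), (20, 35), (30, 34), (40, 33), (50, 30), (60, 28), (70, 22), (80, 22), (90, 25), (100, 25)]
scene plate [567.3   5.7] [ 70. 137.] [[515.0, 62.0], [552.0, -70.0], [619.0, -51.0], [583.0, 81.0]]
  low 129 [-24.  44.  72.] [28. 60. 92.]
  high 184 [-29. -52. 100.] [ 30. -36. 135.]
  keep 71 [ 29. -45. 142.] [ 48. -21. 199.]
 obst [366. 251.  41.] [638. 469. 311.]
```

```bash
cat >> h.py <<'E'
from scipy.spatial.transform import Rotation as Ro
def rot(yaw,pitch=0):
    # tool with y axis at world angle yaw(deg), pointing down; z=down, x=y cross z ; pitch(deg) about tool y
    a=np.radians(yaw); y=np.array([np.cos(a),np.sin(a),0]);z=np.array([0,0,-1.]);x=np.cross(y,z)
    return np.c_[x,y,z]@Ro.from_euler('y',pitch,degrees=True).as_matrix()
def plan(goal,R,n,start=None):
    o=r.get_obs(); p0=np.array(o["eef_pos"]);R0=np.array(o["tcp_rot"])
    if start is not None: p0,R0=start
    w=Ro.from_matrix(R0.T@R).as_rotvec()/n; t=R0.T@(np.array(goal)-p0)
    A=sum(Ro.from_rotvec(w*k).as_matrix() for k in range(n)); p=np.linalg.solve(A,t)
    print(n,"rows d",np.round(p/200,4),"w",np.round(np.degrees(w)/4,3),"mm/row",round(np.linalg.norm(p),1))
    return np.array(goal,float),R
E
python3 - <<'E'
from h import *
plan([447,159,150],rot(-43.1),15)
E
```

```text
15 rows d [ 0.2049 -0.1504  0.0333] w [-0.002 -0.001 -0.529] mm/row 51.3
```

Call:
play_rows --targets '[{"dx": 0.205,"dy": -0.15,"dz": 0.0,"wz": -0.53,"fingers": 1},{"dx": 0.205,"dy": -0.15,"dz": 0.0,"wz": -0.53,"fingers": 1},{"dx": 0.205,"dy": -0.15,"dz": 0.0,"wz": -0.53,"fingers": 1},{"dx": 0.205,"dy": -0.15,"dz": 0.0,"wz": -0.53,"fingers": 1},{"dx": 0.205,"dy": -0.15,"dz": 0.0,"wz": -0.53,"fingers": 1},{"dx": 0.205,"dy": -0.15,"dz": 0.0,"wz": -0.53,"fingers": 1},{"dx": 0.205,"dy": -0.15,"dz": 0.0,"wz": -0.53,"fingers": 1},{"dx": 0.205,"dy": -0.15,"dz": 0.0,"wz": -0.53,"fingers": 1},{"dx": 0.205,"dy": -0.15,"dz": 0.05,"wz": -0.53,"fingers": 1},{"dx": 0.205,"dy": -0.15,"dz": 0.1,"wz": -0.53,"fingers": 1},{"dx": 0.205,"dy": -0.15,"dz": 0.1,"wz": -0.53,"fingers": 1},{"dx": 0.205,"dy": -0.15,"dz": 0.1,"wz": -0.53,"fingers": 1}]'

```text
invalid input
```

Call:
play_rows --targets '[{"dx": 0.205,"dy": -0.15,"dz": 0.1,"wz": -0.53,"fingers": 1},{"dx": 0.205,"dy": -0.15,"dz": 0.05,"wz": -0.53,"fingers": 1},{"dx": 0.205,"dy": -0.15,"dz": 0.0,"wz": -0.53,"fingers": 1},{"fingers": 1}]'

```text
invalid input
```

Run:
```python
from h import *
im,d,P=snap("wrist","w1")
o=r.get_obs();print(o["time_s"],o["eef_pos"],np.round(o["tcp_rot"],3).tolist(),np.round(o["joint_positions"],2))
m=(np.hypot(P[...,0]-441,P[...,1]-165)<88)&(P[...,2]>24)&(P[...,2]<42); q=P[m]
rr=cv2.minAreaRect(q[:,:2].astype(np.float32));print(len(q),np.round(rr[0]),np.round(rr[1]),np.round(cv2.boxPoints(rr)).tolist())
plan([447,159,24],rot(-43.1),5)
# rim profile across width at middle
c=np.array([441.5,164.5]);a=np.radians(46.9);y=np.array([np.cos(a),np.sin(a)]);x=np.array([-y[1],y[0]])
w=P[...,:2]-c;s=abs(w@y)<8
for z0,z1 in((24,45),(-5,12)):
    k=s&(P[...,2]>z0)&(P[...,2]<z1)&(abs(w@x)<50);h=np.histogram((w@x)[k],bins=np.arange(-50,51,4));print(h[0].tolist())
```

```text
0.15 [ 143.8646604  -530.48914853  249.38916359] [[0.965, 0.262, -0.0], [0.262, -0.965, 0.002], [0.0, -0.002, -1.0]] [-1.41  0.09  1.37  0.    1.68 -0.1 ]
0 [0. 0.] [0. 0.] [[0.0, 0.0], [0.0, 0.0], [0.0, 0.0], [0.0, 0.0]]
5 rows d [ 0.5975 -0.4735  0.226 ] w [-0.005 -0.002 -1.587] mm/row 159.0
[0, 0, 0, 0, 0, 0, 0, 0, 0, 0, 0, 0, 0, 0, 0, 0, 0, 0, 0, 0, 0, 0, 0, 0, 0]
[0, 0, 0, 0, 0, 0, 0, 0, 0, 0, 0, 0, 0, 0, 0, 0, 0, 0, 0, 0, 0, 0, 0, 0, 0]
```

View pics/w1.png

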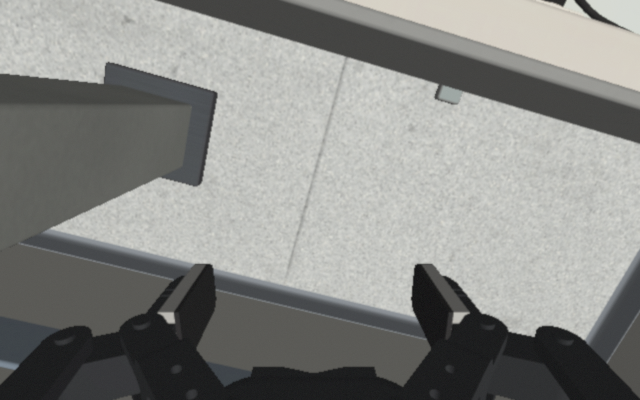

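The arm has not moved, because the rows were refused. The wrist view shows only floor and cart. I'll resend with every key filled in.

Call:
play_rows --targets '[{"dx": 0.205,"dy": -0.15,"dz": 0,"wx": 0,"wy": 0,"wz": -0.53,"fingers": 1},{"dx": 0.205,"dy": -0.15,"dz": 0,"wx": 0,"wy": 0,"wz": -0.53,"fingers": 1},{"dx": 0.205,"dy": -0.15,"dz": 0,"wx": 0,"wy": 0,"wz": -0.53,"fingers": 1},{"dx": 0.205,"dy": -0.15,"dz": 0,"wx": 0,"wy": 0,"wz": -0.53,"fingers": 1},{"dx": 0.205,"dy": -0.15,"dz": 0,"wx": 0,"wy": 0,"wz": -0.53,"fingers": 1},{"dx": 0.205,"dy": -0.15,"dz": 0,"wx": 0,"wy": 0,"wz": -0.53,"fingers": 1},{"dx": 0.205,"dy": -0.15,"dz": 0,"wx": 0,"wy": 0,"wz": -0.53,"fingers": 1},{"dx": 0.205,"dy": -0.15,"dz": 0,"wx": 0,"wy": 0,"wz": -0.53,"fingers": 1},{"dx": 0.205,"dy": -0.15,"dz": 0.05,"wx": 0,"wy": 0,"wz": -0.53,"fingers": 1},{"dx": 0.205,"dy": -0.15,"dz": 0.1,"wx": 0,"wy": 0,"wz": -0.53,"fingers": 1},{"dx": 0.205,"dy": -0.15,"dz": 0.1,"wx": 0,"wy": 0,"wz": -0.53,"fingers": 1},{"dx": 0.205,"dy": -0.15,"dz": 0.1,"wx": 0,"wy": 0,"wz": -0.53,"fingers": 1}]'

```text
time_s: 1.65
eef_pos: [418.4, 9.7, 179.6]
tcp_rot: [[0.758, 0.652, 0.0], [0.652, -0.758, -0.0], [0.0, 0.0, -1.0]]
contact_force: [1.3, -0.9, 0.4]
grip_width: 0.999
gripper_force: 0.0
```

Call:
play_rows --targets '[{"dx": 0.205,"dy": -0.15,"dz": 0.1,"wx": 0,"wy": 0,"wz": -0.53,"fingers": 1},{"dx": 0.205,"dy": -0.15,"dz": 0.05,"wx": 0,"wy": 0,"wz": -0.53,"fingers": 1},{"dx": 0.205,"dy": -0.15,"dz": 0,"wx": 0,"wy": 0,"wz": -0.53,"fingers": 1},{"dx": 0,"dy": 0,"dz": 0,"wx": 0,"wy": 0,"wz": 0,"fingers": 1}]'

```text
time_s: 2.15
eef_pos: [447.1, 160.3, 149.6]
tcp_rot: [[0.678, 0.735, -0.001], [0.735, -0.678, 0.0], [-0.001, -0.001, -1.0]]
contact_force: [0.3, -0.8, -0.5]
grip_width: 0.998
gripper_force: 0.0
```

Run:
```python
from h import *
im,d,P=snap("wrist","w2")
o=r.get_obs();print(o["time_s"],o["eef_pos"],np.round(o["tcp_rot"],3).tolist(),np.round(o["joint_positions"],2))
m=(np.hypot(P[...,0]-441,P[...,1]-165)<88)&(P[...,2]>24)&(P[...,2]<42); q=P[m]
if len(q): rr=cv2.minAreaRect(q[:,:2].astype(np.float32));print(len(q),np.round(rr[0]),np.round(rr[1]),np.round(cv2.boxPoints(rr)).tolist())
plan([447,159,24],rot(-43.1),5)
c=np.array([441.5,164.5]);a=np.radians(46.9);y=np.array([np.cos(a),np.sin(a)]);x=np.array([-y[1],y[0]])
w=P[...,:2]-c;s=abs(w@y)<8
for z0,z1 in((24,45),(-5,12)):
    k=s&(P[...,2]>z0)&(P[...,2]<z1)&(abs(w@x)<50);h=np.histogram((w@x)[k],bins=np.arange(-50,51,4));print(h[0].tolist())
```

```text
2.2 [447.07966335 158.59414783 149.74498594] [[0.68, 0.733, -0.001], [0.733, -0.68, -0.001], [-0.001, -0.0, -1.0]] [ 0.22 -0.04  1.7  -0.    1.48  0.97]
2615 [441. 166.] [147.  56.] [[371.0, 130.0], [412.0, 92.0], [512.0, 201.0], [471.0, 239.0]]
5 rows d [ 0.0004 -0.0003  0.1257] w [-0.001  0.004  0.013] mm/row 25.1
[0, 0, 0, 0, 0, 22, 86, 0, 0, 0, 0, 0, 0, 0, 0, 0, 0, 10, 46, 0, 0, 0, 0, 0, 0]
[87, 86, 90, 88, 83, 13, 0, 88, 81, 93, 93, 91, 73, 94, 93, 94, 83, 95, 0, 63, 85, 87, 87, 82, 85]
```

View pics/w2.png

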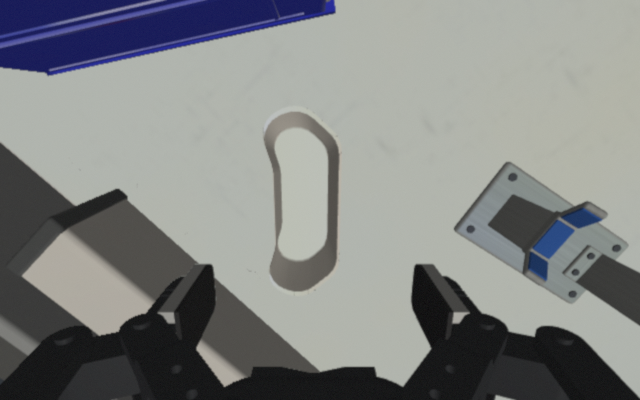

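The dish is centred under the jaws at pixel (303,200). Its rim at mid-length runs from −29 to +25 mm across, so I'll shift the grip slightly and descend.

Run:
```python
from h import *
plan([443,163.5,22],rot(-43.1),5)
```

```text
5 rows d [ 0.0009 -0.0063  0.1277] w [-0.001  0.004  0.013] mm/row 25.6
```

Call:
play_rows --grip_force 30 --targets '[{"dx": 0,"dy": -0.015,"dz": 0.18,"wx": 0,"wy": 0,"wz": 0,"fingers": 1},{"dx": 0,"dy": -0.015,"dz": 0.2,"wx": 0,"wy": 0,"wz": 0,"fingers": 1},{"dx": 0,"dy": 0,"dz": 0.16,"wx": 0,"wy": 0,"wz": 0,"fingers": 1},{"dx": 0,"dy": 0,"dz": 0.08,"wx": 0,"wy": 0,"wz": 0,"fingers": 1},{"dx": 0,"dy": 0,"dz": 0.02,"wx": 0,"wy": 0,"wz": 0,"fingers": 0.8},{"dx": 0,"dy": 0,"dz": 0,"wx": 0,"wy": 0,"wz": 0,"fingers": 0.6},{"dx": 0,"dy": 0,"dz": 0,"wx": 0,"wy": 0,"wz": 0,"fingers": 0.3},{"dx": 0,"dy": 0,"dz": 0,"wx": 0,"wy": 0,"wz": 0,"fingers": 0.3},{"dx": 0,"dy": 0,"dz": 0,"wx": 0,"wy": 0,"wz": 0,"fingers": 0.3},{"dx": 0,"dy": 0,"dz": 0,"wx": 0,"wy": 0,"wz": 0,"fingers": 0.3}]'

```text
time_s: 3.45
eef_pos: [444.2, 161.8, 23.6]
tcp_rot: [[0.682, 0.731, 0.003], [0.731, -0.682, 0.0], [0.002, 0.002, -1.0]]
contact_force: [0.7, 0.0, 6.1]
grip_width: 0.571
gripper_force: 31.7
```

Run:
```python
from h import *
o=r.get_obs();g=plan([444,162,50],np.array(o["tcp_rot"]),2)
plan([529.7,135.3,50],rot(-74.4),8,g)
```

```text
2 rows d [ 0.0001 -0.0007 -0.0659] w [0. 0. 0.] mm/row 13.2
8 rows d [0.0361 0.0439 0.0001] w [ 0.002 -0.005  0.981] mm/row 11.4
```

Call:
play_rows --targets '[{"dx": 0,"dy": 0,"dz": -0.066,"wx": 0,"wy": 0,"wz": 0,"fingers": 0.3},{"dx": 0,"dy": 0,"dz": -0.066,"wx": 0,"wy": 0,"wz": 0,"fingers": 0.3},{"dx": 0.036,"dy": 0.044,"dz": 0,"wx": 0,"wy": 0,"wz": 0.98,"fingers": 0.3},{"dx": 0.036,"dy": 0.044,"dz": 0,"wx": 0,"wy": 0,"wz": 0.98,"fingers": 0.3},{"dx": 0.036,"dy": 0.044,"dz": 0,"wx": 0,"wy": 0,"wz": 0.98,"fingers": 0.3},{"dx": 0.036,"dy": 0.044,"dz": 0,"wx": 0,"wy": 0,"wz": 0.98,"fingers": 0.3},{"dx": 0.036,"dy": 0.044,"dz": 0,"wx": 0,"wy": 0,"wz": 0.98,"fingers": 0.3},{"dx": 0.036,"dy": 0.044,"dz": 0,"wx": 0,"wy": 0,"wz": 0.98,"fingers": 0.3},{"dx": 0.036,"dy": 0.044,"dz": 0,"wx": 0,"wy": 0,"wz": 0.98,"fingers": 0.3},{"dx": 0.036,"dy": 0.044,"dz": 0,"wx": 0,"wy": 0,"wz": 0.98,"fingers": 0.3},{"dx": 0,"dy": 0,"dz": 0,"wx": 0,"wy": 0,"wz": 0,"fingers": 0.3}]'

```text
time_s: 4.82
eef_pos: [529.3, 134.5, 49.2]
tcp_rot: [[0.963, 0.269, 0.0], [0.269, -0.963, 0.0], [0.0, 0.0, -1.0]]
contact_force: [-0.0, 0.2, -1.3]
grip_width: 0.569
gripper_force: 31.6
```

Run:
```python
from h import *
o=r.get_obs();print(o["eef_pos"],o["contact_force"],o["grip_width"],o["gripper_force"]);g=plan([529.7,135.3,24],rot(-74.4),4)
```

```text
[529.30012043 134.463561    49.19060978] [-0.00622609  0.1963802  -1.30365995] 0.5687519179133024 31.630455787435494
4 rows d [ 0.0008 -0.0009  0.0315] w [ 0.    -0.002  0.001] mm/row 6.3
```

Call:
play_rows --targets '[{"dx": 0,"dy": 0,"dz": 0.05,"wx": 0,"wy": 0,"wz": 0,"fingers": 0.3},{"dx": 0,"dy": 0,"dz": 0.05,"wx": 0,"wy": 0,"wz": 0,"fingers": 0.3},{"dx": 0,"dy": 0,"dz": 0.018,"wx": 0,"wy": 0,"wz": 0,"fingers": 0.3},{"dx": 0,"dy": 0,"dz": 0.008,"wx": 0,"wy": 0,"wz": 0,"fingers": 0.3},{"dx": 0,"dy": 0,"dz": 0.003,"wx": 0,"wy": 0,"wz": 0,"fingers": 0.3},{"dx": 0,"dy": 0,"dz": 0,"wx": 0,"wy": 0,"wz": 0,"fingers": 0.3}]'

```text
time_s: 5.58
eef_pos: [529.1, 134.9, 23.7]
tcp_rot: [[0.963, 0.269, 0.001], [0.269, -0.963, 0.0], [0.001, -0.0, -1.0]]
contact_force: [-2.8, 0.0, 5.3]
grip_width: 0.575
gripper_force: 32.1
```

Call:
play_rows --targets '[{"dx": 0,"dy": 0,"dz": 0,"wx": 0,"wy": 0,"wz": 0,"fingers": 0.7},{"dx": 0,"dy": 0,"dz": 0,"wx": 0,"wy": 0,"wz": 0,"fingers": 0.9},{"dx": 0,"dy": 0,"dz": 0,"wx": 0,"wy": 0,"wz": 0,"fingers": 0.9},{"dx": 0,"dy": 0,"dz": -0.1,"wx": 0,"wy": 0,"wz": 0,"fingers": 0.9},{"dx": 0,"dy": 0,"dz": -0.25,"wx": 0,"wy": 0,"wz": 0,"fingers": 0.9},{"dx": 0,"dy": 0,"dz": -0.25,"wx": 0,"wy": 0,"wz": 0,"fingers": 0.9},{"dx": 0,"dy": 0,"dz": 0,"wx": 0,"wy": 0,"wz": 0,"fingers": 0.9}]'

```text
time_s: 6.45
eef_pos: [532.1, 135.2, 148.7]
tcp_rot: [[0.963, 0.269, 0.012], [0.269, -0.963, 0.002], [0.012, 0.002, -1.0]]
contact_force: [-0.5, -0.6, -1.1]
grip_width: 0.903
gripper_force: 0.0
```

Run:
```python
from h import *
im,d,P=snap("wrist","w3")
o=r.get_obs();print(o["time_s"],o["eef_pos"])
c=np.array([529,137]);m=(np.hypot(P[...,0]-c[0],P[...,1]-c[1])<85)&(P[...,2]>24)&(P[...,2]<42); q=P[m]
rr=cv2.minAreaRect(q[:,:2].astype(np.float32));print(len(q),np.round(rr[0]),np.round(rr[1]),np.round(cv2.boxPoints(rr)).tolist())
# plate
m=(P[...,2]>6)&(P[...,2]<14)&(np.hypot(P[...,0]-566,P[...,1]-4)<85)
n,l,st,_=cv2.connectedComponentsWithStats(m.astype(np.uint8)); q=P[l==1+st[1:,4].argmax()]
rr=cv2.minAreaRect(q[:,:2].astype(np.float32));print(len(q),np.round(rr[0],1),np.round(rr[1]),np.round(cv2.boxPoints(rr)).tolist())
print("go hp");g=plan([433,-87,130],rot(-19.7),9)
```

```text
6.5 [530.39785645 134.89879872 145.60687679]
2612 [529. 138.] [148.  56.] [[450.0, 144.0], [466.0, 91.0], [608.0, 132.0], [592.0, 186.0]]
10636 [566.4   4.7] [ 70. 136.] [[514.0, 61.0], [551.0, -70.0], [618.0, -52.0], [582.0, 80.0]]
go hp
9 rows d [-0.1253  0.0621  0.0083] w [ 0.006 -0.008 -1.519] mm/row 28.0
```

Dish now stands at (529,138), square to the stand, with its middle under the expected nose point. Next is the handpiece.

Run:
```python
from h import *
g=plan([433,-87,120],rot(-19.7),14)
```

```text
14 rows d [-0.0813  0.0384  0.0089] w [ 0.004 -0.005 -0.977] mm/row 18.1
```

Call:
play_rows --targets '[{"dx": -0.081,"dy": 0.038,"dz": 0.0,"wx": 0,"wy": 0,"wz": -0.977,"fingers": 0.7},{"dx": -0.081,"dy": 0.038,"dz": 0.0,"wx": 0,"wy": 0,"wz": -0.977,"fingers": 0.7},{"dx": -0.081,"dy": 0.038,"dz": 0.0,"wx": 0,"wy": 0,"wz": -0.977,"fingers": 0.7},{"dx": -0.081,"dy": 0.038,"dz": 0.0,"wx": 0,"wy": 0,"wz": -0.977,"fingers": 0.7},{"dx": -0.081,"dy": 0.038,"dz": 0.0,"wx": 0,"wy": 0,"wz": -0.977,"fingers": 0.7},{"dx": -0.081,"dy": 0.038,"dz": 0.0,"wx": 0,"wy": 0,"wz": -0.977,"fingers": 0.7},{"dx": -0.081,"dy": 0.038,"dz": 0.0,"wx": 0,"wy": 0,"wz": -0.977,"fingers": 0.7},{"dx": -0.081,"dy": 0.038,"dz": 0.0,"wx": 0,"wy": 0,"wz": -0.977,"fingers": 0.7},{"dx": -0.081,"dy": 0.038,"dz": 0.0,"wx": 0,"wy": 0,"wz": -0.977,"fingers": 0.7},{"dx": -0.081,"dy": 0.038,"dz": 0.0,"wx": 0,"wy": 0,"wz": -0.977,"fingers": 0.7},{"dx": -0.081,"dy": 0.038,"dz": 0.0,"wx": 0,"wy": 0,"wz": -0.977,"fingers": 0.7},{"dx": -0.081,"dy": 0.038,"dz": 0.0,"wx": 0,"wy": 0,"wz": -0.977,"fingers": 0.7}]'

```text
time_s: 8.0
eef_pos: [430.2, -50.4, 140.7]
tcp_rot: [[0.46, 0.888, -0.004], [0.888, -0.46, 0.001], [-0.001, -0.004, -1.0]]
contact_force: [-1.3, -0.0, 0.5]
grip_width: 0.703
gripper_force: 0.0
```

Call:
play_rows --targets '[{"dx": -0.081,"dy": 0.038,"dz": 0.05,"wx": 0,"wy": 0,"wz": -0.977,"fingers": 0.7},{"dx": -0.081,"dy": 0.038,"dz": 0.05,"wx": 0,"wy": 0,"wz": -0.977,"fingers": 0.7},{"dx": 0,"dy": 0,"dz": 0,"wx": 0,"wy": 0,"wz": 0,"fingers": 0.7}]'

```text
time_s: 8.38
eef_pos: [429.6, -86.0, 120.3]
tcp_rot: [[0.339, 0.941, -0.005], [0.941, -0.339, 0.002], [-0.0, -0.005, -1.0]]
contact_force: [-0.5, 0.3, -0.0]
grip_width: 0.705
gripper_force: 0.0
```

Run:
```python
from h import *
im,d,P=snap("wrist","w4")
o=r.get_obs();print(o["time_s"],o["eef_pos"],np.round(o["tcp_rot"],3).tolist())
c=np.array([437.5,-74.8]);th=np.radians(70.3);D=np.array([np.cos(th),np.sin(th)])
col=im.astype(int)
for i in range(4):
    N=np.array([D[1],-D[0]]);w=P[...,:2]-c;a=w@D;b=w@N
    m=(abs(a)<130)&(abs(b)<18)&(P[...,2]>9)&(P[...,2]<45)
    xs=[];ys=[]
    for t in np.arange(-100,100,6):
        s=m&(a>=t)&(a<t+6)
        if s.sum()>30: xs.append(t+3);ys.append((np.percentile(b[s],2)+np.percentile(b[s],98))/2)
    f=np.polyfit(xs,ys,1);c=c+N*f[1];D=D+N*f[0];D/=np.linalg.norm(D)
print(c,D,np.degrees(np.arctan2(D[1],D[0])),"range",np.percentile(a[m],[.1,99.9]))
bl=m&(col[...,2]-col[...,0]>50);h=np.histogram(a[bl],bins=np.arange(-112,124,4));print([(int(x),int(n)) for x,n in zip(h[1],h[0]) if n])
for t in range(-60,20,10):
    s=m&(a>=t)&(a<t+10)
    if s.sum()>30: print(t,s.sum(),np.round(np.percentile(b[s],[1,99]),1),round(np.percentile(P[...,2][s],95),1),end="; ")
```

```text
8.425 [430.18519407 -85.56385756 121.16273237] [[0.339, 0.941, -0.004], [0.941, -0.339, 0.002], [0.0, -0.004, -1.0]]
[438.41495626 -75.12759831] [0.33597318 0.94187155] 70.36827270822812 range [-98.39222172 120.9559885 ]
[(-64, 55), (-60, 123), (-56, 134), (-52, 142), (-48, 139), (-44, 143), (-40, 160), (-36, 153), (-32, 105), (-28, 84), (-24, 88), (-20, 94), (-16, 98), (-12, 89), (-8, 97), (-4, 93), (0, 91), (4, 91), (8, 92), (12, 99), (16, 102), (20, 103), (24, 84), (28, 68), (32, 6), (92, 202), (96, 265), (100, 255), (104, 184), (108, 77)]
-60 348 [-10.7  11.1] 23.8; -50 375 [-11.4  11.6] 24.4; -40 396 [-12.   11.5] 24.8; -30 424 [-11.9  12. ] 28.6; -20 478 [-12.5  12.6] 30.3; -10 492 [-12.3  12.3] 31.2; 0 519 [-12.2  12.1] 32.5; 10 531 [-12.1  12. ] 33.3;
```

View pics/w4.png

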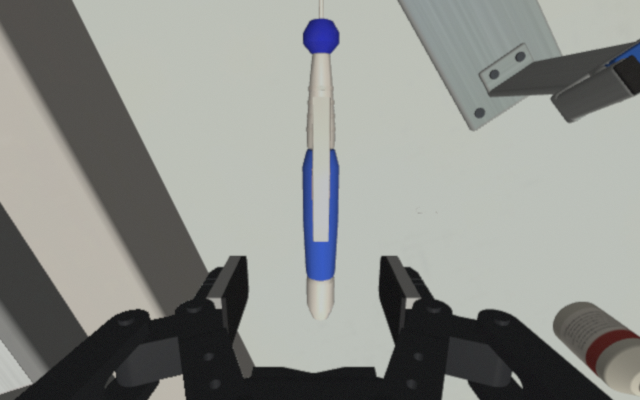

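Run:
```python
from h import *
plan([434.7,-85.5,22],rot(-19.63),5)
```

```text
5 rows d [0.0016 0.0045 0.0992] w [-0.011 -0.001 -0.009] mm/row 19.9
```

Call:
play_rows --grip_force 45 --targets '[{"dx": 0.002,"dy": 0.01,"dz": 0.15,"wx": -0.05,"wy": 0,"wz": -0.04,"fingers": 0.7},{"dx": 0.002,"dy": 0.012,"dz": 0.17,"wx": 0,"wy": 0,"wz": 0,"fingers": 0.7},{"dx": 0.002,"dy": 0,"dz": 0.12,"wx": 0,"wy": 0,"wz": 0,"fingers": 0.7},{"dx": 0.002,"dy": 0,"dz": 0.045,"wx": 0,"wy": 0,"wz": 0,"fingers": 0.7},{"dx": 0,"dy": 0,"dz": 0.01,"wx": 0,"wy": 0,"wz": 0,"fingers": 0.45},{"dx": 0,"dy": 0,"dz": 0,"wx": 0,"wy": 0,"wz": 0,"fingers": 0.3},{"dx": 0,"dy": 0,"dz": 0,"wx": 0,"wy": 0,"wz": 0,"fingers": 0.1},{"dx": 0,"dy": 0,"dz": 0,"wx": 0,"wy": 0,"wz": 0,"fingers": 0.0},{"dx": 0,"dy": 0,"dz": 0,"wx": 0,"wy": 0,"wz": 0,"fingers": 0.0},{"dx": 0,"dy": 0,"dz": 0,"wx": 0,"wy": 0,"wz": 0,"fingers": 0.0}]'

```text
time_s: 9.68
eef_pos: [437.2, -86.2, 25.2]
tcp_rot: [[0.334, 0.942, 0.006], [0.942, -0.334, -0.002], [0.0, 0.006, -1.0]]
contact_force: [0.4, 0.8, 6.5]
grip_width: 0.224
gripper_force: 46.5
```

Handpiece is aligned between the jaws (centre column ~320) and is now gripped at 19 mm. Lifting.

Call:
play_rows --targets '[{"dx": 0,"dy": 0,"dz": -0.06,"wx": 0,"wy": 0,"wz": 0,"fingers": 0.0},{"dx": 0,"dy": 0,"dz": -0.15,"wx": 0,"wy": 0,"wz": 0,"fingers": 0.0},{"dx": 0,"dy": 0,"dz": -0.2,"wx": 0,"wy": 0,"wz": 0,"fingers": 0.0},{"dx": 0,"dy": 0,"dz": -0.2,"wx": 0,"wy": 0,"wz": 0,"fingers": 0.0},{"dx": 0,"dy": 0,"dz": -0.2,"wx": 0,"wy": 0,"wz": 0,"fingers": 0.0},{"dx": 0,"dy": 0,"dz": -0.05,"wx": 0,"wy": 0,"wz": 0,"fingers": 0.0},{"dx": 0,"dy": 0,"dz": 0,"wx": 0,"wy": 0,"wz": 0,"fingers": 0.0},{"dx": 0,"dy": 0,"dz": 0,"wx": 0,"wy": 0,"wz": 0,"fingers": 0.0}]'

```text
time_s: 10.68
eef_pos: [434.4, -85.3, 193.4]
tcp_rot: [[0.334, 0.943, -0.001], [0.943, -0.334, 0.0], [-0.0, -0.001, -1.0]]
contact_force: [-0.2, -0.6, -2.5]
grip_width: 0.227
gripper_force: 45.4
```

```bash
cat >> h.py <<'E'
ya=np.array([-.269,.963,0]);ya/=np.linalg.norm(ya);Xc=np.array([ya[1],-ya[0],0]);up=np.array([0,0,1.])
Yc=np.cos(.314)*ya-np.sin(.314)*up;Zc=np.cross(Xc,Yc)
O=np.array([566.4,4.6,0])+28.1*ya+80.8*up; RC=np.c_[Yc,Xc,-Zc]
def cr(x,y,z): return O+x*Xc+y*Yc+z*Zc
def tocr(p): return np.array([(np.array(p)-O)@a for a in(Xc,Yc,Zc)])
E
python3 - <<'E'
from h import *
im,d,P=snap("wrist","w5")
o=r.get_obs();p=np.array(o["eef_pos"]);R=np.array(o["tcp_rot"]);print(o["time_s"],p,o["contact_force"],o["torque"],o["grip_width"],o["joint_positions"])
# hp in tool frame: tool y across, x along
q=(P-p)@R
m=(abs(q[...,1])<18)&(abs(q[...,2])<45)&(q[...,0]>-100)&(q[...,0]<140)&(d>0)
col=im.astype(int);bl=m&(col[...,2]-col[...,0]>50)
Q=q[m]
for t in range(-90,140,15):
    s=(Q[:,0]>=t)&(Q[:,0]<t+15)
    if s.sum()>20: print(t,s.sum(),"y",np.round(np.percentile(Q[s,1],[2,98]),1),"z top",np.round(np.percentile(Q[s,2],[3,90]),1))
h=np.histogram(q[bl][:,0],bins=np.arange(-60,140,4));print([(int(x),int(n)) for x,n in zip(h[1],h[0]) if n])
plan(cr(0,-20,24.5+60),RC,12)
E
```

```text
10.725 [434.45974833 -85.36471304 193.43103943] [-0.39658585 -0.45928396 -2.44754647] [-0.04777999  0.01955093  0.00380858] 0.2195209238464722 [-3.22054872e-01 -1.35765207e-01  1.70163703e+00 -2.03406085e-04
  1.57695084e+00  1.86289965e-02]
-45 1037 y [-10.6  11. ] z top [0.9 7.2]
-30 1185 y [-10.2  10.3] z top [-2.2  5.5]
-15 1926 y [-11.4  11.5] z top [-27.6   3.2]
0 5254 y [-17.5  17.4] z top [-37.6   3.6]
15 2071 y [-12.  12.] z top [-8.2  6.5]
30 2124 y [-11.1  10.9] z top [-8.3  8.1]
45 1960 y [-9.1  8.8] z top [-7.4  8.3]
60 1965 y [-8.6  8.3] z top [-4.6  8.7]
75 1786 y [-7.6  7. ] z top [-0.9  9.4]
90 1706 y [-6.7  6.1] z top [ 5.3 10.4]
105 767 y [-10.8  10.1] z top [2.5 9.8]
[(-48, 10), (-44, 185), (-40, 323), (-36, 320), (-32, 324), (-28, 351), (-24, 312), (-20, 151), (-16, 149), (-12, 140), (-8, 149), (-4, 145), (0, 153), (4, 152), (8, 157), (12, 231), (16, 236), (20, 241), (24, 245), (28, 268), (32, 279), (36, 227), (40, 158), (100, 194), (104, 827), (108, 58)]
12 rows d [0.0567 0.0482 0.0036] w [-0.116 -0.363 -0.725] mm/row 14.9
```

Call:
play_rows --targets '[{"dx": 0.057,"dy": 0.048,"dz": 0.0036,"wx": -0.116,"wy": -0.363,"wz": -0.725,"fingers": 0},{"dx": 0.057,"dy": 0.048,"dz": 0.0036,"wx": -0.116,"wy": -0.363,"wz": -0.725,"fingers": 0},{"dx": 0.057,"dy": 0.048,"dz": 0.0036,"wx": -0.116,"wy": -0.363,"wz": -0.725,"fingers": 0},{"dx": 0.057,"dy": 0.048,"dz": 0.0036,"wx": -0.116,"wy": -0.363,"wz": -0.725,"fingers": 0},{"dx": 0.057,"dy": 0.048,"dz": 0.0036,"wx": -0.116,"wy": -0.363,"wz": -0.725,"fingers": 0},{"dx": 0.057,"dy": 0.048,"dz": 0.0036,"wx": -0.116,"wy": -0.363,"wz": -0.725,"fingers": 0},{"dx": 0.057,"dy": 0.048,"dz": 0.0036,"wx": -0.116,"wy": -0.363,"wz": -0.725,"fingers": 0},{"dx": 0.057,"dy": 0.048,"dz": 0.0036,"wx": -0.116,"wy": -0.363,"wz": -0.725,"fingers": 0},{"dx": 0.057,"dy": 0.048,"dz": 0.0036,"wx": -0.116,"wy": -0.363,"wz": -0.725,"fingers": 0},{"dx": 0.057,"dy": 0.048,"dz": 0.0036,"wx": -0.116,"wy": -0.363,"wz": -0.725,"fingers": 0},{"dx": 0.057,"dy": 0.048,"dz": 0.0036,"wx": -0.116,"wy": -0.363,"wz": -0.725,"fingers": 0},{"dx": 0.057,"dy": 0.048,"dz": 0.0036,"wx": -0.116,"wy": -0.363,"wz": -0.725,"fingers": 0}]'

```text
time_s: 12.22
eef_pos: [558.2, 39.7, 169.7]
tcp_rot: [[-0.257, 0.962, 0.088], [0.914, 0.272, -0.3], [-0.313, 0.003, -0.95]]
contact_force: [-0.3, 0.1, -1.9]
grip_width: 0.222
gripper_force: 45.4
```

Call:
play_rows --targets '[{"dx": 0,"dy": 0,"dz": 0,"wx": 0,"wy": 0,"wz": 0,"fingers": 0},{"dx": 0,"dy": 0,"dz": 0,"wx": 0,"wy": 0,"wz": 0,"fingers": 0}]'

```text
time_s: 12.48
eef_pos: [557.6, 38.7, 170.1]
tcp_rot: [[-0.254, 0.963, 0.087], [0.916, 0.269, -0.299], [-0.312, 0.004, -0.95]]
contact_force: [-0.2, 0.5, -2.4]
grip_width: 0.222
gripper_force: 45.4
```

Run:
```python
from h import *
o=r.get_obs();p=np.array(o["eef_pos"]);R=np.array(o["tcp_rot"]);print(o["time_s"],p,"cradle",tocr(p),"err deg",np.degrees(Ro.from_matrix(RC.T@R).as_rotvec()),o["grip_width"],o["contact_force"])
for n in("top","scene"):
    im,d,P=snap(n,n+"1");c=np.einsum('ijk,lk->ijl',P-O,np.array([Xc,Yc,Zc]));col=im.astype(int)
    m=(abs(c[...,0])<25)&(c[...,2]>40)&(c[...,2]<105)&(c[...,1]>-115)&(c[...,1]<125)
    bl=m&(col[...,2]-col[...,0]>50)
    Q=c[m]
    for t in list(range(-110,-40,15))+list(range(10,120,15)):
        s=(Q[:,1]>=t)&(Q[:,1]<t+15)
        if s.sum()>5: print(t,s.sum(),"x",np.round(np.percentile(Q[s,0],[5,95]),1),"z",np.round(np.percentile(Q[s,2],[5,90]),1))
    h=np.histogram(c[bl][:,1],bins=np.arange(-110,124,6));print([(int(x),int(n)) for x,n in zip(h[1],h[0]) if n])
    # saddles: low, high cheeks in cradle frame
    for y0 in(22,-80):
        m=(abs(c[...,1]-y0)<9)&(c[...,2]>-5)&(c[...,2]<22)&(abs(c[...,0])<35); 
        if m.sum()>5: print("saddle",y0,m.sum(),np.round(np.percentile(c[m],[2,98],axis=0),1).tolist())
plan(cr(0,-19,25.5+60),RC,1)
a=cv2.resize(cv2.imread("pics/scene1.png")[140:320,230:430],None,fx=3.3,fy=3.3,interpolation=cv2.INTER_CUBIC);cv2.imwrite("pics/c2.png",a)
```

```text
12.475 [557.6453717   38.65218593 170.06688947] cradle [  0.72942944 -20.8642706   87.08036755] err deg [-0.18518486 -0.16189456  0.08093726] 0.22214863510614746 [-0.20399272  0.46087334 -2.41362607]
-110 59 x [-8.7  8.8] z [74.8 85.9]
-95 55 x [-9.9  8.3] z [78.5 86. ]
-80 58 x [-10.2   8.5] z [77.9 86. ]
-65 63 x [-10.9   9.6] z [78.8 86.9]
-50 65 x [-11.7   9.8] z [78.3 88.8]
[(-110, 2), (-80, 4), (-74, 24), (-68, 22), (-62, 22), (-56, 24), (-50, 22), (-44, 17), (-38, 11), (-32, 5), (-26, 3), (-20, 4), (-14, 1)]
saddle -80 78 [[-32.2, -88.6, -4.1], [23.4, -75.5, 19.3]]
10 67 x [-8.4  6.4] z [75.8 97.5]
25 58 x [-7.   5.9] z [76.5 95.8]
40 59 x [-6.4  6.2] z [75.1 92.3]
55 47 x [-5.9  8.5] z [76.  84.2]
70 35 x [-4.4  6.4] z [76.  83.4]
85 67 x [-8.4  8.8] z [74.4 86.9]
100 9 x [-1.1  2.7] z [72.9 78.8]
[(-14, 6), (-8, 10), (-2, 8), (4, 9), (10, 9), (16, 7), (82, 11), (88, 22), (94, 21)]
saddle 22 90 [[-25.8, 14.4, -4.1], [13.2, 28.2, 18.5]]
saddle -80 23 [[-30.7, -84.4, -4.5], [8.2, -73.9, 20.9]]
1 rows d [ 0.0119 -0.0034  0.0086] w [ 0.051  0.039 -0.035] mm/row 3.0
```

View pics/c2.png

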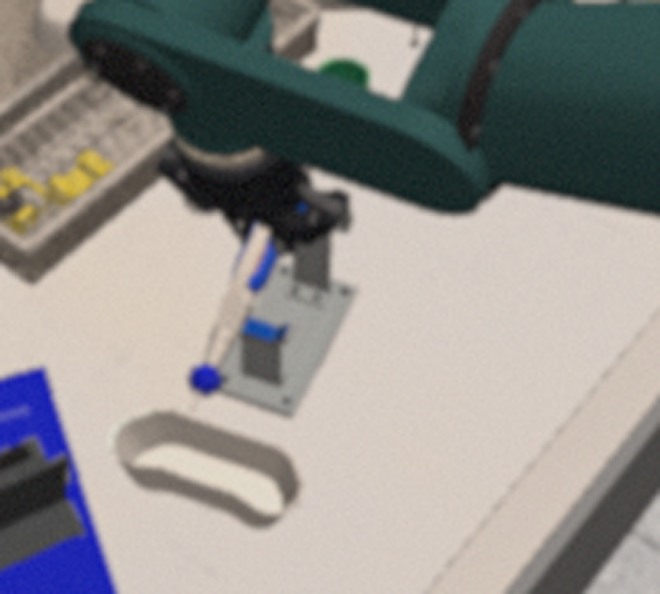

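Handpiece is nose-down over the dish, in line with both saddles to within about 1 mm. Lowering along the tool axis.

Call:
play_rows --targets '[{"dx": 0.009,"dy": -0.003,"dz": 0.06,"wx": 0.05,"wy": 0.04,"wz": 0,"fingers": 0},{"dx": 0,"dy": 0,"dz": 0.08,"wx": 0,"wy": 0,"wz": 0,"fingers": 0},{"dx": 0,"dy": 0,"dz": 0.08,"wx": 0,"wy": 0,"wz": 0,"fingers": 0},{"dx": 0,"dy": 0,"dz": 0.04,"wx": 0,"wy": 0,"wz": 0,"fingers": 0},{"dx": 0,"dy": 0,"dz": 0.02,"wx": 0,"wy": 0,"wz": 0,"fingers": 0},{"dx": 0,"dy": 0,"dz": 0.01,"wx": 0,"wy": 0,"wz": 0,"fingers": 0},{"dx": 0,"dy": 0,"dz": 0,"wx": 0,"wy": 0,"wz": 0,"fingers": 0},{"dx": 0,"dy": 0,"dz": 0,"wx": 0,"wy": 0,"wz": 0,"fingers": 0}]'

```text
time_s: 13.58
eef_pos: [561.9, 23.1, 114.9]
tcp_rot: [[-0.254, 0.963, 0.084], [0.917, 0.268, -0.297], [-0.309, 0.002, -0.951]]
contact_force: [0.8, 0.7, -3.2]
grip_width: 0.223
gripper_force: 45.4
```

Run:
```python
from h import *
o=r.get_obs();p=np.array(o["eef_pos"]);R=np.array(o["tcp_rot"]);print(o["time_s"],"cradle",tocr(p),"err deg",np.degrees(Ro.from_matrix(RC.T@R).as_rotvec()),o["grip_width"],o["contact_force"],o["torque"])
```

```text
13.575 cradle [  0.61373228 -19.10105966  29.61296596] err deg [-0.06354641  0.01084128  0.0923838 ] 0.2226250406697785 [ 0.84103812  0.74242012 -3.19412509] [0.22331428 0.13711793 0.00411056]
```

Call:
play_rows --targets '[{"dx": 0,"dy": 0,"dz": 0.006,"wx": 0,"wy": 0,"wz": 0,"fingers": 0},{"dx": 0,"dy": 0,"dz": 0.006,"wx": 0,"wy": 0,"wz": 0,"fingers": 0},{"dx": 0,"dy": 0,"dz": 0.004,"wx": 0,"wy": 0,"wz": 0,"fingers": 0},{"dx": 0,"dy": 0,"dz": 0,"wx": 0,"wy": 0,"wz": 0,"fingers": 0}]'

```text
time_s: 14.08
eef_pos: [561.7, 22.0, 111.1]
tcp_rot: [[-0.254, 0.964, 0.083], [0.917, 0.268, -0.297], [-0.308, 0.0, -0.951]]
contact_force: [0.0, -0.2, -2.8]
grip_width: 0.224
gripper_force: 45.4
```

Run:
```python
from h import *
o=r.get_obs();p=np.array(o["eef_pos"]);R=np.array(o["tcp_rot"]);print(o["time_s"],"cradle",tocr(p),"err deg",np.degrees(Ro.from_matrix(RC.T@R).as_rotvec()),o["grip_width"],o["contact_force"],o["torque"])
```

```text
14.075 cradle [  0.19057056 -18.96276933  25.67822749] err deg [0.01347154 0.02460611 0.08589919] 0.2242708617448669 [ 0.04068593 -0.22026509 -2.84149603] [ 0.30035931  0.073438   -0.05161384]
```

Call:
play_rows --targets '[{"dx": 0,"dy": 0,"dz": 0.005,"wx": 0,"wy": 0,"wz": 0,"fingers": 0},{"dx": 0,"dy": 0,"dz": 0.004,"wx": 0,"wy": 0,"wz": 0,"fingers": 0},{"dx": 0,"dy": 0,"dz": 0,"wx": 0,"wy": 0,"wz": 0,"fingers": 0}]'

```text
time_s: 14.45
eef_pos: [562.0, 21.8, 110.5]
tcp_rot: [[-0.254, 0.964, 0.084], [0.917, 0.268, -0.297], [-0.308, 0.001, -0.951]]
contact_force: [-4.1, 2.4, 4.7]
grip_width: 0.221
gripper_force: 46.3
```

Run:
```python
from h import *
o=r.get_obs();p=np.array(o["eef_pos"]);R=np.array(o["tcp_rot"]);print(o["time_s"],"cradle",tocr(p),"err deg",np.degrees(Ro.from_matrix(RC.T@R).as_rotvec()),o["grip_width"],o["contact_force"],o["torque"])
```

```text
14.45 cradle [  0.37235764 -19.06393991  25.04156194] err deg [-0.0329058   0.02604286  0.1023452 ] 0.22114226156937453 [-4.07215205  2.38991593  4.72128228] [ 0.2533955   0.55399985 -0.15775386]
```

Call:
play_rows --targets '[{"dx": 0,"dy": 0,"dz": 0,"wx": 0,"wy": 0,"wz": 0,"fingers": 0.27},{"dx": 0,"dy": 0,"dz": 0,"wx": 0,"wy": 0,"wz": 0,"fingers": 0.35},{"dx": 0,"dy": 0,"dz": 0,"wx": 0,"wy": 0,"wz": 0,"fingers": 0.5},{"dx": 0,"dy": 0,"dz": 0,"wx": 0,"wy": 0,"wz": 0,"fingers": 0.5},{"dx": 0,"dy": 0,"dz": -0.04,"wx": 0,"wy": 0,"wz": 0,"fingers": 0.5},{"dx": 0,"dy": 0,"dz": -0.15,"wx": 0,"wy": 0,"wz": 0,"fingers": 0.5},{"dx": 0,"dy": 0,"dz": -0.2,"wx": 0,"wy": 0,"wz": 0,"fingers": 0.5},{"dx": 0,"dy": 0,"dz": -0.2,"wx": 0,"wy": 0,"wz": 0,"fingers": 0.3},{"dx": 0,"dy": 0,"dz": 0,"wx": 0,"wy": 0,"wz": 0,"fingers": 0}]'

```text
time_s: 15.58
eef_pos: [554.1, 57.6, 227.1]
tcp_rot: [[-0.253, 0.963, 0.093], [0.917, 0.269, -0.296], [-0.31, 0.01, -0.951]]
contact_force: [0.4, -0.0, -1.0]
grip_width: 0.098
gripper_force: 0.0
```

Run:
```python
from h import *
o=r.get_obs();p=np.array(o["eef_pos"]);R=np.array(o["tcp_rot"]);print(o["time_s"],p,"cradle",tocr(p),o["grip_width"],o["contact_force"])
for n in("top","scene","wrist"):
    im,d,P=snap(n,n+"2");c=np.einsum('ijk,lk->ijl',P-O,np.array([Xc,Yc,Zc]));col=im.astype(int)
    m=(abs(c[...,0])<16)&(c[...,2]>8)&(c[...,2]<42)&(c[...,1]>-115)&(c[...,1]<125)
    Q=c[m];print(n)
    for t in range(-110,120,20):
        s=(Q[:,1]>=t)&(Q[:,1]<t+20)
        if s.sum()>5: print(t,s.sum(),"x",np.round(np.percentile(Q[s,0],[5,95]),1),"z",np.round(np.percentile(Q[s,2],90),1),end="; ")
    bl=m&(col[...,2]-col[...,0]>50);h=np.histogram(c[bl][:,1],bins=np.arange(-110,124,6));print([(int(x),int(n)) for x,n in zip(h[1],h[0]) if n])
    k=(c[...,0]>18)&(c[...,0]<80)&(abs(c[...,1]+80)<12)&(c[...,2]>40)&(c[...,2]<120);
    if k.sum(): print("keeper",k.sum(),np.round(np.percentile(c[k],[1,50,99],axis=0),1).tolist())
```

```text
15.575 [554.09969717  57.62313653 227.08182663] cradle [  2.4183586  -20.18882379 147.24566589] 0.09832652966817587 [ 0.38269537 -0.02314979 -1.00234519]
top
-110 68 x [-9.5  8.1] z 23.1; -90 66 x [-10.6   8.1] z 24.3; -70 73 x [-11.3   8.8] z 24.5; -50 78 x [-11.8   9.8] z 28.3; -30 79 x [-12.5  10.6] z 31.7; -10 72 x [-12.6  10.7] z 32.8; 10 25 x [-11.1   9.1] z 32.4; [(-74, 18), (-68, 18), (-62, 20), (-56, 20), (-50, 21), (-44, 17), (-38, 11), (-32, 9), (-26, 9), (-20, 9), (-14, 10), (-8, 9), (-2, 6), (4, 10), (10, 7), (16, 3)]
keeper 77 [[25.3, -88.9, 41.7], [34.5, -83.5, 85.3], [47.3, -76.2, 99.8]]
scene
-110 6 x [-8.1 -6.8] z 17.0; -90 35 x [-8.8  7.6] z 25.2; -70 68 x [-9.3  8.6] z 26.4; -50 72 x [-10.   10.4] z 28.3; -30 85 x [-10.4  11.3] z 32.1; -10 83 x [-10.5  10.8] z 33.9; 10 81 x [-9.4  6.3] z 34.7; 30 66 x [-7.4  5.9] z 33.2; 50 65 x [-5.8  8. ] z 27.4; 70 46 x [-6.5  6.1] z 22.8; 90 58 x [-8.   9.3] z 24.6; [(-74, 7), (-68, 20), (-62, 20), (-56, 19), (-50, 21), (-44, 19), (-38, 7), (-32, 9), (-26, 10), (-20, 10), (-14, 8), (-8, 8), (-2, 8), (4, 8), (10, 8), (16, 11), (22, 2), (82, 6), (88, 18), (94, 17), (100, 6)]
wrist
-70 146 x [-9.6 12. ] z 24.2; -50 688 x [-9.5 11.9] z 27.5; -30 796 x [-9.9 12.3] z 30.7; -10 883 x [-10.4  12.2] z 32.7; 10 830 x [-8.7 11.2] z 33.3; 30 754 x [-7.   9.6] z 31.5; 50 674 x [-6.1  8.1] z 26.9; 70 681 x [-6.3  7.9] z 21.6; 90 599 x [-8.3 10.4] z 23.7; 110 31 x [-0.3  1.8] z 14.8; [(-62, 2), (-56, 131), (-50, 197), (-44, 189), (-38, 111), (-32, 113), (-26, 119), (-20, 119), (-14, 120), (-8, 110), (-2, 119), (4, 118), (10, 122), (16, 101), (22, 29), (82, 171), (88, 316), (94, 250), (100, 53)]
keeper 132 [[28.3, -76.2, 41.3], [31.7, -74.9, 54.3], [36.1, -74.1, 67.7]]
```

View pics/wrist2.png

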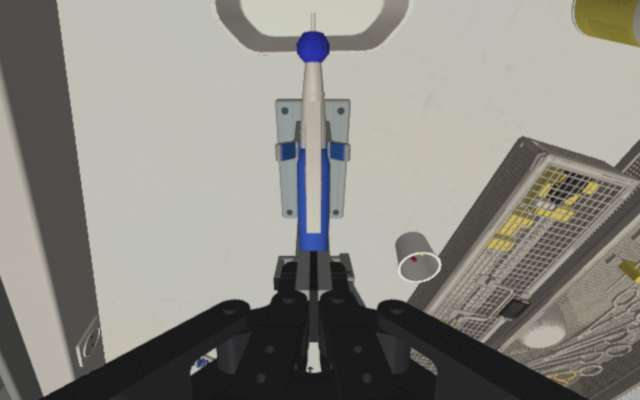

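The handpiece is seated in both saddles: sleeve front in the low saddle, lever on top, nose over the dish at (312,40). The keeper is still open on the far side. Now I'll close it with shut fingers.

Run:
```python
from h import *
g=plan(cr(85,-80,147),RC,4);g=plan(cr(85,-80,93),RC,3,g);g=plan(cr(0,-80,93),RC,8,g)
```

```text
4 rows d [-0.0766  0.1065 -0.0075] w [-0.005 -0.002 -0.004] mm/row 26.3
3 rows d [0.   0.   0.09] w [0. 0. 0.] mm/row 18.0
8 rows d [-0.     -0.0531  0.    ] w [0. 0. 0.] mm/row 10.6
```

Call:
play_rows --targets '[{"dx": -0.02,"dy": 0.1065,"dz": -0.01,"wx": 0,"wy": 0,"wz": 0,"fingers": 0},{"dx": -0.06,"dy": 0.1065,"dz": 0,"wx": 0,"wy": 0,"wz": 0,"fingers": 0},{"dx": -0.11,"dy": 0.1065,"dz": 0,"wx": 0,"wy": 0,"wz": 0,"fingers": 0},{"dx": -0.11,"dy": 0.1065,"dz": 0,"wx": 0,"wy": 0,"wz": 0,"fingers": 0},{"dx": 0,"dy": 0,"dz": 0.09,"wx": 0,"wy": 0,"wz": 0,"fingers": 0},{"dx": 0,"dy": 0,"dz": 0.09,"wx": 0,"wy": 0,"wz": 0,"fingers": 0},{"dx": 0,"dy": 0,"dz": 0.08,"wx": 0,"wy": 0,"wz": 0,"fingers": 0},{"dx": 0,"dy": 0,"dz": 0,"wx": 0,"wy": 0,"wz": 0,"fingers": 0}]'

```text
time_s: 16.73
eef_pos: [651.9, 9.4, 189.5]
tcp_rot: [[-0.256, 0.964, 0.077], [0.917, 0.268, -0.297], [-0.307, -0.005, -0.952]]
contact_force: [-0.2, 0.2, 1.0]
grip_width: 0.001
gripper_force: 0.0
```

Run:
```python
from h import *
o=r.get_obs();p=np.array(o["eef_pos"]);R=np.array(o["tcp_rot"]);print(o["time_s"],p,"cradle",tocr(p),o["grip_width"],o["contact_force"],np.degrees(Ro.from_matrix(RC.T@R).as_rotvec()))
```

```text
16.725 [651.86101667   9.40032739 189.45174764] cradle [ 83.60153409 -77.75549925  88.98669533] 0.0011411217237186906 [-0.19521648  0.17793141  1.01928997] [ 0.30720399  0.10040628 -0.00727331]
```

Call:
play_rows --targets '[{"dx": -0.01,"dy": -0.08,"dz": -0.01,"wx": 0,"wy": 0,"wz": 0,"fingers": 0},{"dx": 0,"dy": -0.05,"dz": 0,"wx": 0,"wy": 0,"wz": 0,"fingers": 0},{"dx": 0,"dy": -0.05,"dz": 0,"wx": 0,"wy": 0,"wz": 0,"fingers": 0},{"dx": 0,"dy": -0.05,"dz": 0,"wx": 0,"wy": 0,"wz": 0,"fingers": 0},{"dx": 0,"dy": -0.05,"dz": 0,"wx": 0,"wy": 0,"wz": 0,"fingers": 0},{"dx": 0,"dy": -0.05,"dz": 0,"wx": 0,"wy": 0,"wz": 0,"fingers": 0},{"dx": 0,"dy": -0.05,"dz": 0,"wx": 0,"wy": 0,"wz": 0,"fingers": 0},{"dx": 0,"dy": -0.04,"dz": 0,"wx": 0,"wy": 0,"wz": 0,"fingers": 0},{"dx": 0,"dy": 0,"dz": 0,"wx": 0,"wy": 0,"wz": 0,"fingers": 0}]'

```text
time_s: 17.85
eef_pos: [572.6, -14.4, 195.4]
tcp_rot: [[-0.254, 0.964, 0.083], [0.917, 0.267, -0.297], [-0.309, 0.001, -0.951]]
contact_force: [-0.1, 0.1, 0.5]
grip_width: 0.002
gripper_force: 0.0
```

Run:
```python
from h import *
o=r.get_obs();p=np.array(o["eef_pos"]);R=np.array(o["tcp_rot"]);print(o["time_s"],p,"cradle",tocr(p),o["contact_force"])
for n in("top","scene"):
    im,d,P=snap(n,n+"3");c=np.einsum('ijk,lk->ijl',P-O,np.array([Xc,Yc,Zc]))
    k=(abs(c[...,0])<60)&(abs(c[...,1]+80)<14)&(c[...,2]>36)&(c[...,2]<120);
    if k.sum(): print("keeper?",k.sum(),np.round(c[k][::max(1,k.sum()//12)]).tolist())
a=cv2.resize(cv2.imread("pics/scene3.png")[120:260,230:410],None,fx=4,fy=4,interpolation=cv2.INTER_CUBIC);cv2.imwrite("pics/c3.png",a)
```

```text
17.85 [572.56282958 -14.39489246 195.39011603] cradle [  0.82529024 -81.09601603  94.14553081] [-0.07482939  0.06241824  0.46835451]
keeper? 103 [[28.0, -87.0, 38.0], [23.0, -78.0, 41.0], [18.0, -86.0, 43.0], [15.0, -87.0, 42.0], [7.0, -94.0, 120.0], [5.0, -93.0, 98.0], [3.0, -93.0, 92.0], [0.0, -92.0, 93.0], [-2.0, -93.0, 82.0], [-7.0, -94.0, 119.0], [-7.0, -86.0, 68.0], [-13.0, -89.0, 88.0], [-16.0, -89.0, 85.0]]
keeper? 139 [[14.0, -70.0, 117.0], [-10.0, -75.0, 114.0], [-11.0, -77.0, 104.0], [-12.0, -75.0, 105.0], [-9.0, -74.0, 99.0], [-4.0, -73.0, 93.0], [7.0, -71.0, 84.0], [32.0, -85.0, 36.0], [-9.0, -79.0, 74.0], [-3.0, -71.0, 80.0], [10.0, -77.0, 56.0], [24.0, -76.0, 43.0], [22.0, -76.0, 39.0]]
```

View pics/c3.png

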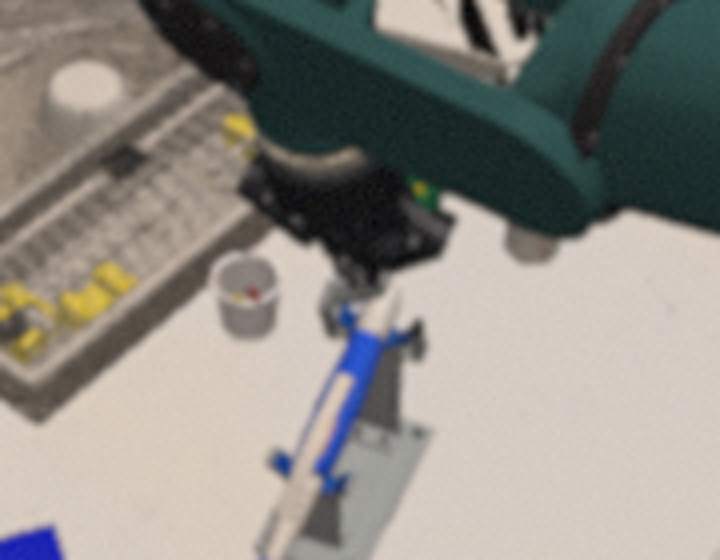

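Keeper has swung over to about 45°, held at the finger corner, and the handpiece is undisturbed. Now pressing down.

Call:
play_rows --targets '[{"dx": 0,"dy": -0.015,"dz": 0.03,"wx": 0,"wy": 0,"wz": 0,"fingers": 0},{"dx": 0,"dy": -0.015,"dz": 0.03,"wx": 0,"wy": 0,"wz": 0,"fingers": 0},{"dx": 0,"dy": -0.015,"dz": 0.03,"wx": 0,"wy": 0,"wz": 0,"fingers": 0},{"dx": 0,"dy": -0.015,"dz": 0.03,"wx": 0,"wy": 0,"wz": 0,"fingers": 0},{"dx": 0,"dy": -0.015,"dz": 0.03,"wx": 0,"wy": 0,"wz": 0,"fingers": 0},{"dx": 0,"dy": -0.015,"dz": 0.025,"wx": 0,"wy": 0,"wz": 0,"fingers": 0},{"dx": 0,"dy": 0,"dz": 0.01,"wx": 0,"wy": 0,"wz": 0,"fingers": 0},{"dx": 0,"dy": 0,"dz": 0,"wx": 0,"wy": 0,"wz": 0,"fingers": 0}]'

```text
time_s: 18.95
eef_pos: [558.8, -30.1, 159.9]
tcp_rot: [[-0.254, 0.964, 0.083], [0.917, 0.268, -0.297], [-0.308, 0.0, -0.951]]
contact_force: [-0.7, -0.2, 0.2]
grip_width: 0.0
gripper_force: 0.0
```

Run:
```python
from h import *
o=r.get_obs();p=np.array(o["eef_pos"]);R=np.array(o["tcp_rot"]);print(o["time_s"],p,"cradle",tocr(p),o["contact_force"],o["torque"])
```

```text
18.95 [558.75206769 -30.08362812 159.88003712] cradle [-16.69710905 -80.96573747  56.85226297] [-0.68269413 -0.18461161  0.23114098] [0.08927804 0.03397281 0.03352241]
```

Call:
play_rows --targets '[{"dx": 0,"dy": 0,"dz": 0.008,"wx": 0,"wy": 0,"wz": 0,"fingers": 0},{"dx": 0,"dy": 0,"dz": 0.007,"wx": 0,"wy": 0,"wz": 0,"fingers": 0},{"dx": 0,"dy": 0,"dz": 0,"wx": 0,"wy": 0,"wz": 0,"fingers": 0}]'

```text
time_s: 19.32
eef_pos: [559.1, -30.9, 157.1]
tcp_rot: [[-0.254, 0.964, 0.083], [0.917, 0.268, -0.297], [-0.308, 0.0, -0.951]]
contact_force: [0.3, -0.1, 0.5]
grip_width: -0.002
gripper_force: 0.0
```

Run:
```python
from h import *
o=r.get_obs();p=np.array(o["eef_pos"]);R=np.array(o["tcp_rot"]);print(o["time_s"],p,"cradle",tocr(p),o["contact_force"],o["torque"])
```

```text
19.325 [559.07133561 -30.90152844 157.08051838] cradle [-16.60965741 -80.93198573  53.91978771] [ 0.34555929 -0.12808077  0.54922114] [0.14980295 0.01903987 0.02010351]
```

Call:
play_rows --targets '[{"dx": 0,"dy": 0,"dz": 0.005,"wx": 0,"wy": 0,"wz": 0,"fingers": 0},{"dx": 0,"dy": 0,"dz": 0.004,"wx": 0,"wy": 0,"wz": 0,"fingers": 0},{"dx": 0,"dy": 0,"dz": 0,"wx": 0,"wy": 0,"wz": 0,"fingers": 0}]'

```text
time_s: 19.7
eef_pos: [559.2, -31.1, 156.5]
tcp_rot: [[-0.254, 0.964, 0.084], [0.917, 0.268, -0.297], [-0.308, 0.001, -0.951]]
contact_force: [-3.4, 2.1, 5.2]
grip_width: 0.002
gripper_force: 3.0
```

Call:
play_rows --targets '[{"dx": 0,"dy": 0,"dz": 0.004,"wx": 0,"wy": 0,"wz": 0,"fingers": 0},{"dx": 0,"dy": 0,"dz": 0,"wx": 0,"wy": 0,"wz": 0,"fingers": 0}]'

```text
time_s: 19.95
eef_pos: [559.3, -31.2, 156.4]
tcp_rot: [[-0.254, 0.964, 0.084], [0.917, 0.268, -0.297], [-0.308, 0.002, -0.951]]
contact_force: [-3.9, 3.0, 7.4]
grip_width: 0.002
gripper_force: 4.4
```

Call:
play_rows --targets '[{"dx": 0,"dy": 0,"dz": -0.02,"wx": 0,"wy": 0,"wz": 0,"fingers": 0},{"dx": 0,"dy": 0,"dz": -0.15,"wx": 0,"wy": 0,"wz": 0,"fingers": 0},{"dx": 0,"dy": -0.1,"dz": -0.3,"wx": 0,"wy": 0,"wz": 0,"fingers": 0},{"dx": 0,"dy": -0.25,"dz": -0.2,"wx": 0,"wy": 0,"wz": 0,"fingers": 0},{"dx": 0,"dy": -0.25,"dz": 0,"wx": 0,"wy": 0,"wz": 0,"fingers": 0},{"dx": 0,"dy": 0,"dz": 0,"wx": 0,"wy": 0,"wz": 0,"fingers": 0}]'

```text
time_s: 20.7
eef_pos: [431.9, -24.5, 281.0]
tcp_rot: [[-0.253, 0.964, 0.084], [0.917, 0.267, -0.297], [-0.309, 0.002, -0.951]]
contact_force: [0.5, -0.3, -0.1]
grip_width: 0.001
gripper_force: 0.0
```

Run:
```python
from h import *
o=r.get_obs();p=np.array(o["eef_pos"]);print(o["time_s"],p,"cradle",tocr(p),o["contact_force"])
for n in("top","scene"):
    im,d,P=snap(n,n+"4");c=np.einsum('ijk,lk->ijl',P-O,np.array([Xc,Yc,Zc]));col=im.astype(int)
    k=(c[...,0]>-50)&(c[...,0]<40)&(abs(c[...,1]+80)<8)&(c[...,2]>20)&(c[...,2]<80)
    for t in range(-50,40,10):
        s=k&(c[...,0]>=t)&(c[...,0]<t+10)
        if s.sum(): print(t,s.sum(),np.round(np.percentile(c[...,2][s],[10,50,90]),1),end="; ")
    b=(abs(c[...,0])<20)&(c[...,2]>2)&(c[...,2]<42)&(c[...,1]>-120)&(c[...,1]<125)&(col[...,2]-col[...,0]>50)
    print(n,"blue y",np.percentile(c[b][:,1],[1,99]))
    q=P[(np.hypot(P[...,0]-529,P[...,1]-138)<85)&(P[...,2]>24)&(P[...,2]<38)];rr=cv2.minAreaRect(q[:,:2].astype(np.float32));print("dish",np.round(rr[0]),np.round(rr[1]))
a=cv2.resize(cv2.imread("pics/scene4.png")[130:340,240:430],None,fx=2.8,fy=2.8,interpolation=cv2.INTER_CUBIC);cv2.imwrite("pics/c4.png",a)
```

```text
20.7 [431.91452282 -24.4876939  280.98248335] cradle [-137.35264804  -80.78857366  184.23785585] [ 0.49844585 -0.33435992 -0.11130091]
-50 7 [39.1 41.  43.1]; -40 19 [34.5 36.4 39.6]; -30 20 [32.  33.1 35.5]; -20 20 [32.4 33.9 35.7]; -10 22 [22.8 33.  34.5]; 0 22 [32.3 34.1 35.6]; 10 19 [31.4 33.9 35.9]; 20 23 [32.7 34.9 36.8]; 30 2 [32.1 33.3 34.5]; top blue y [-87.549234    94.07236179]
dish [528. 136.] [147.  55.]
-50 2 [41.8 42.  42.3]; -40 16 [35.4 38.9 42.7]; -30 23 [24.1 33.3 35.9]; -20 20 [31.3 33.6 36.7]; -10 25 [23.4 32.8 35.4]; 0 31 [21.6 32.5 35.8]; 10 18 [31.9 34.  36.9]; 20 29 [29.3 34.  37.3]; 30 8 [30.4 34.2 37.3]; scene blue y [-79.78477461  99.72774994]
dish [531. 138.] [147.  58.]
```

View pics/c4.png

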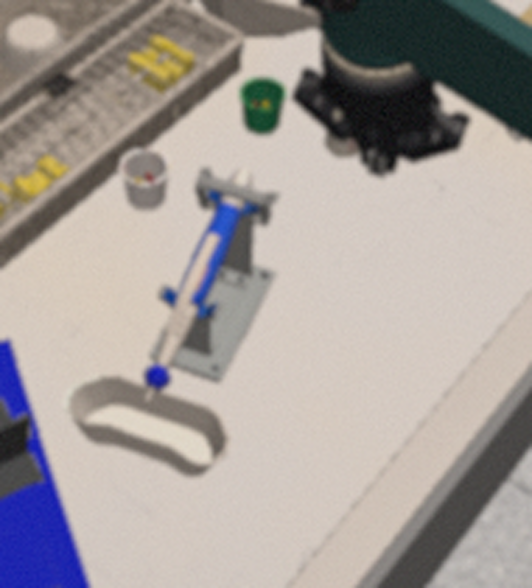

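The keeper lies flat across the tail (about 33.5 mm at both ends, tab turned up). The handpiece is home with its nose over the dish, the cups are where they were, and the robot is clear. Handing in.

```bash
python3 -c "
from plant import r
print(r.finish_job())"
```

```text
the job is handed in; nothing more can be done
None
```

The job is handed in at about 21 s: dish upright under the nose, handpiece lever-up in both saddles, keeper flat across the tail in the last depth check, both cups in place; I never touched the oil bottle, but didn't re-check its position.

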